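Seat the keyed hat carrier in the turntable hub and hold it down

ROBOT

A 7-joint arm with a two-finger parallel gripper is mounted at the origin on the work surface. World frame = base frame: x ahead of the robot, y to its left, z up, the work surface at z = 0. Lengths are in m, angles in rad, forces in N, time in s.
With the tool pointing down it reaches from about 0.35 to 0.9 m from the base axis. Payload 8.1 kg.
Tool frame: the origin (TCP) lies on the front face of the gripper's body, between the roots of the fingers; the fingertips stand 66 mm ahead of it and the grasp point (between the pads) lies 47 mm ahead of it (bot.grip_depth is the distance from the TCP to the grasp point, in m); z points along the fingers, y is the line along which they close (so a half turn about z gives the same grasp; the last joint's range is limited). The gripper opens to 92 mm and grips with 3 to 60 N. Pads are 19 mm wide; open, the fingers measure 130 mm over their backs; the gripper's body (75 mm by 190 mm) begins 47 mm behind the grasp point.
Start: joints at [1.123, 0.434, 0.025, 1.573, -0.012, 1.134, -0.075], TCP at [0.211, -0.588, 0.292] pointing down, gripper open.
Joint ranges: [-2.62, 2.62], [-0.44, 2.09], [-1.27, 1.32], [0.08, 2.57], [-1.32, 4.46], [0.12, 2], [-2.74, 2.74]. Speed limits (rad/s): [2.22, 2.22, 3.01, 3.01, 3.14, 3.14, 3.14].

INTERFACE

Orientations are given as [roll, pitch, yaw] about the fixed x, y, z axes, in that order (R = Rz(yaw) Ry(pitch) Rx(roll)).
In Python, from rig import bot gives the robot as it stands.
- The arm moves only by the tool jog_arm, never from a script. Its argument "plan" is text: rows parted by semicolons, each of 5 numbers parted by spaces: the shift along the tool's x, y, z in cm, then the turn about the tool's z in rad, then the finger opening in cm, from 0 to 9.18. In form: dx dy dz roll fingers; .... A call has 1 to 8 rows; each row is the pose to reach, as a shift and turn from the pose commanded when the call began, along the tool's axes at that moment; what a row does not reach only later rows make up. A row lasts 1/12 s, in which the tool goes at most 41.7 mm and 7.16 degrees, less where a joint would pass 70% of its speed; a pose out of reach is approached as far as the arm can. A call with a gripper value outside its range is refused whole. The fingers move at their own pace and stop on an object; "force" is the grip in N (left out, the last holds). Time passes only in rows, so rows that repeat a pose let the fingers close. It gives the time, the measured TCP pose, the force, the opening and the grip force at its end, in the units of the state.
- bot.get_state(): the state, without advancing time (a new reading comes with each control period).
- bot.camera(name): name is "side" or "top" or "wrist"; returns a dict with "color" (384x512x3 uint8, red, green, blue), "depth" (384x512 float32, m along the optical axis (not along the pixel's ray), 0 where there is no reading), "intrinsics" (3x3 intrinsics, pixels), "cam_to_world" (4x4, takes a point from camera to world coordinates); the wrist camera has in their place "tool_from_camera" (4x4, takes a point from camera to tool coordinates, whose origin is the TCP and whose axes are the flange's). Camera axes: x right, y up, looking along -z (the intrinsics and any distortion apply to the point x, -y, -z); pixel columns grow to the right and rows downward; lengths in m; the calibration is good to about 2 mm. A picture is of the moment at which its call begins: read the wrist's pose just before it.
- bot.hand_in(): hands the job in; it is judged then, once.
The state is a dict: "t": time; "qpos": joint angles; "qvel": joint speeds; "joint_efforts": joint torques, N m; "ee_pos": TCP position; "tool_rot": TCP orientation; "contact_force": force on the tool from outside, world axes, zero at the start; "moment": the same for the moment, N m; "grip_width": opening from 0.0 (shut) to 1.0 (fully open); "grasp_force": force on a finger pad.
Only numpy, scipy, OpenCV 4.12 (cv2) and the standard library are available. Lean on these libraries where they do the work, as an engineer would, in place of code of your own. Each camera call takes 0.05 s, during which the arm holds its last target. There are 200 camera calls.

TASK

Get the hat turntable ready: first turn its speed dial until the pointer stands at the one long mark. Then lift the wooden carrier out of its stand by its handle, lower its keyed shaft into the turntable's hub, turn it until the key slips into the keyway, and push it fully home against the ejector spring until the disc sits on the hub. Finish while still gripping the handle and pressing the carrier down, so that a colleague can tighten the clamp screw; leave the tray, glue gun, spool and jar where they are.

Things in the scene. Friction and masses are not known exactly. Their poses are not given: they have to be found in the camera images.
- turntable: White base fixed on the table, 190 (x) by 300 (y) by 30 mm high, origin at the centre of its underside. On it at y = +80 mm stands the hub, a steel cylinder 58 mm wide and 65 mm tall, with an upright bore 22.4 mm wide and one keyway 10.4 mm wide, open at the top, full depth, reaching 18.5 mm from the axis. The dial is at y = -90 mm.
- hub_mouth (a point): Centre of the hub's flat top face, 95 mm above the table; axes parallel to the turntable's. The hub does not turn, but was bolted on at an unknown angle: from the bore axis the keyway points along this point's +x, give or take 0.5 rad either way. It is seen from above, or found by resting the key on the face with light pressure and turning (it fits within about 0.08 rad).
- ejector (a joint): Spring ejector, a brass plug in the bore, m: 0 with its top 41 mm below the hub's top face, growing as it is pressed down; 0.014 when the carrier is fully home. It pushes up with 4.4 N at 0 and 10 N at 0.014, more than the carrier's weight, so a carrier let go rises about 14 mm.
- dial (a joint): Speed dial angle, rad, 0 to 4.5; grows clockwise seen from above. It turns stiffly (0.05 N m) and stays where it is left. White marks on the base stand at every 0.5 rad from 0 to 4.5; the one long, wide mark is at 2.5. It starts between 1.1 and 1.9.
- dial_grip (a point): Point on the dial's vertical axis, 50.5 mm above the table, halfway up its black grip bar (42 mm long, 12 mm wide, from 36.5 to 62.5 mm above the table), which stands on a round skirt 52 mm in diameter. Turns with the dial: the bar lies along this point's x axis, and the white pointer is at its -x end.
- carrier: Loose, about 0.25 kg. Wooden disc, 72 mm wide, 12 mm thick, handle block on top; below it a steel shaft 20 mm wide, 55 mm long, the last 7 mm coned to 12 mm. On the +x side a key 8 mm wide reaches 17 mm from the axis, from the disc down to 32 mm below its underside; the lowest 23 mm of shaft are plain. A dark line on the disc marks the key side. Origin: on the axis at the disc's underside, z up.
- carrier_grip (a point): Middle of the carrier's upright handle block, 36 mm above the disc's underside. The block is 44 mm long (x), 24 mm wide (y) and stands from 12 to 56 mm above the underside; pinch it across its width (along y).
- stand: Fixed light wood block 100 by 100 by 75 mm high, with a plain hole 39 mm in diameter in its top; the carrier hangs in it with its disc on the top face. Origin at the centre of its underside.
- flower_tray: Bystander: white plastic tray of artificial flowers, 130 (x) by 190 (y) by 45 mm, origin at the centre of its underside.
- glue_gun: Bystander: black glue gun lying on its side, about 160 by 120 by 28 mm, origin under the barrel.
- ribbon_spool: Bystander: flat cardboard ribbon spool, 64 mm in diameter, 28 mm high, origin at the centre of its underside.
- pin_jar: Bystander: small glass jar with a steel cap, 52 mm in diameter, 60 mm high, origin at the centre of its underside.
Not all that is in view belongs to the job. Leave any purple look-alike of the carrier alone.

How it is judged:
By the outcome, as a careful person would: the job done as asked, in the order asked, and still so for the second after the job is handed in, while the arm keeps its last pose, push and grip.
It also fails if it takes over 72 s, if anything falls off the work surface, if the arm or the gripper's body presses on something with over 40 N, if the wrist force passes 120 N, or if a joint passes its speed limit or range.

## Working session

There is one attempt and no reset: what is moved stays moved. The work goes in short steps, Python scripts to look and compute and a tool call to move; the robot and the scene stay as the last step left them, time stands still between calls to the robot, and variables do not carry over. Pictures are saved under pics/ and viewed, at most 10 in all, crops included, and the job is handed in when it is done.

Besides the shell and the picture viewer there is one more tool, called after ">>>" by a JSON object that holds its "op" and its "data", one argument or row to a line. jog_arm: Moves the arm, as the interface text tells. Its arguments: {"type":"object","properties":{"plan":{"type":"string"},"force":{"type":"number"}},"required":["plan"]}

```bash
mkdir -p pics; cat > h.py <<'E'
import numpy as np, cv2
from scipy.spatial.transform import Rotation as R
from rig import bot
def cam(n):
    s=bot.get_state(); c=bot.camera(n)
    if 'cam_to_world' in c: T=np.array(c['cam_to_world'])
    else:
        B=np.eye(4); r=np.array(s['tool_rot']); B[:3,:3]=r if r.shape==(3,3) else R.from_euler('xyz',r).as_matrix(); B[:3,3]=s['ee_pos']
        T=B@np.array(c['tool_from_camera'])
    return c,T
def ray(c,T,u,v,z):
    K=np.array(c['intrinsics']); d=T[:3,:3]@np.array([(u-K[0,2])/K[0,0],-(v-K[1,2])/K[1,1],-1.]); o=T[:3,3]
    return o+d*(z-o[2])/d[2]
def pix(c,T,p):
    q=np.linalg.inv(T)@np.r_[p,1]; K=np.array(c['intrinsics']); return K[0,0]*q[0]/-q[2]+K[0,2],K[1,1]*-q[1]/-q[2]+K[1,2]
E
python3 - <<'E'
from h import *
print(bot.get_state(), bot.grip_depth)
ims=[]
for n in ['top','side','wrist']:
    c,T=cam(n); np.savez(f'{n}.npz',T=T,**{k:c[k] for k in('color','depth','intrinsics')}); ims.append(c['color'][:,:,::-1]); print(n,c.keys(),T.round(3),c['intrinsics'])
cv2.imwrite('pics/a.png',cv2.resize(ims[0],(800,600)))
cv2.imwrite('pics/b.png',np.hstack([cv2.resize(ims[1],(400,300)),cv2.resize(ims[2],(400,300))]))
E
```

```text
{'t': 0.0, 'qpos': array([ 1.12337103,  0.43520441,  0.02498102,  1.57410099, -0.01160026,
        1.13398457, -0.07506707]), 'qvel': array([ 0.00136721, -0.00067426,  0.00050374, -0.0001777 , -0.00042493,
       -0.00038272,  0.00135706]), 'joint_efforts': array([ 1.43997904e-04, -6.67852736e+01,  9.85006168e-01, -3.14456677e+01,
       -6.04453753e-02,  4.29072976e-02,  1.94154168e-04]), 'ee_pos': array([ 0.21108303, -0.58784312,  0.29145501]), 'tool_rot': array([-3.14004706e+00,  1.43927724e-04,  3.44781075e-01]), 'contact_force': array([-0.38314434,  0.37426843, -0.28212302]), 'moment': array([-0.01637257, -0.00613207, -0.01750115]), 'grasp_force': 0.0, 'grip_width': 0.9983040648331607} 0.0467
top dict_keys(['color', 'depth', 'intrinsics', 'cam_to_world']) [[-0.025  0.98  -0.198  0.298]
 [-1.    -0.026 -0.002  0.066]
 [-0.008  0.198  0.98   1.364]
 [ 0.     0.     0.     1.   ]] [[469.9271884    0.         263.39701929]
 [  0.         469.9271884  196.13264771]
 [  0.           0.           1.        ]]
side dict_keys(['color', 'depth', 'intrinsics', 'cam_to_world']) [[-0.868  0.378 -0.323  0.054]
 [-0.497 -0.635  0.592  0.955]
 [ 0.019  0.674  0.738  1.232]
 [ 0.     0.     0.     1.   ]] [[471.95241435   0.         254.23027308]
 [  0.         471.95241435 193.09110959]
 [  0.           0.           1.        ]]
wrist dict_keys(['color', 'depth', 'intrinsics', 'tool_from_camera']) [[ 0.338  0.903  0.265  0.282]
 [-0.941  0.325  0.094 -0.561]
 [-0.001 -0.281  0.96   0.384]
 [ 0.     0.     0.     1.   ]] [[308.19601281   0.         254.9433989 ]
 [  0.         308.19601281 192.83545286]
 [  0.           0.           1.        ]]
```

View pics/a.png

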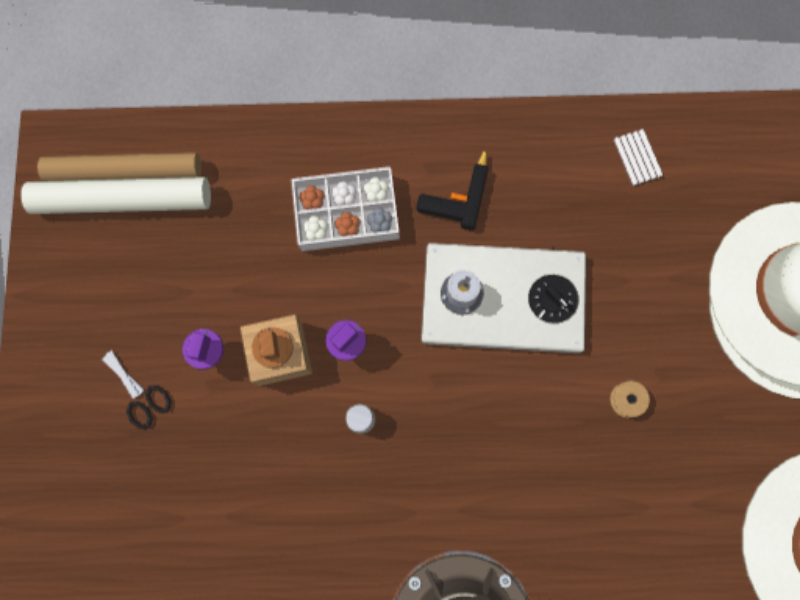

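View pics/b.png

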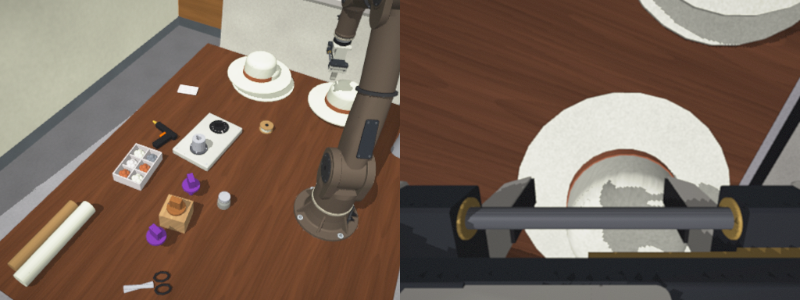

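Top view (800x600): the white turntable is centred near (505,298), with the hub at (463,288) and the dial at (553,298). The carrier candidates are the brown one in the wood stand (272,348) and two purple ones (203,348) and (346,340). The brown wooden one in the stand fits the description, and the purple ones are look-alikes to leave alone. I'll confirm with a crop and measure.

```bash
python3 - <<'E'
from h import *
d=np.load('top.npz'); T=d['T']; im=d['color']; c=dict(intrinsics=d['intrinsics'])
g=lambda u,v,z: ray(c,T,u*.64,v*.64,z).round(4)
# white base contour
hsv=cv2.cvtColor(im,cv2.COLOR_RGB2HSV)
m=((hsv[:,:,1]<50)&(hsv[:,:,2]>150)).astype(np.uint8); m=cv2.morphologyEx(m,cv2.MORPH_CLOSE,np.ones((5,5)))
cs,_=cv2.findContours(m,cv2.RETR_EXTERNAL,cv2.CHAIN_APPROX_SIMPLE)
for k in cs:
    if cv2.pointPolygonTest(k,(505*.64,270*.64),False)>0:
        P=np.array([ray(c,T,*p[0],.03)[:2] for p in k],np.float32); print('base',cv2.minAreaRect(P))
for n,u,v,z in [('hub',463,286,.095),('dialgrip',553,298,.0625),('handletop',268,344,.131),('disc',272,348,.087)]: print(n,g(u,v,z))
a=im[165:245,265:385][:, :,::-1]; b=im[195:250,145:245][:,:,::-1]
cv2.imwrite('pics/c.png',np.vstack([cv2.resize(a,(480,320),interpolation=2),cv2.resize(b,(480,264),interpolation=2)]))
E
```

```text
base ((0.5837658047676086, -0.10205426812171936), (0.2966512143611908, 0.18944860994815826), 85.07035064697266)
hub [ 0.5892 -0.0229  0.095 ]
dialgrip [ 0.57   -0.187   0.0625]
handletop [0.4889 0.3144 0.131 ]
disc [0.4884 0.3161 0.087 ]
```

View pics/c.png

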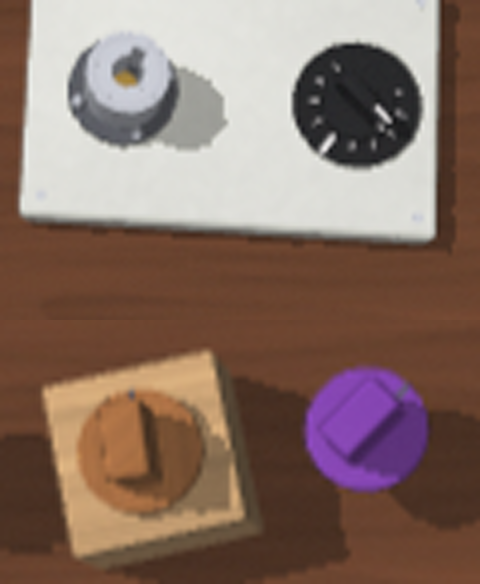

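Confirmed by the crop: the brown carrier sits in the light wood stand with its handle running roughly up-down and its key dot at the top. The keyway points up and slightly right at (137,52). The dial pointer is at lower right and the long mark is at (325,145). Next I work out the move above the dial.

```bash
cat >> h.py <<'E'
def delta(x,y,z,yaw):
    s=bot.get_state(); r=s['tool_rot']; d=R.from_euler('xyz',r).as_matrix().T@(np.array([x,y,z])-s['ee_pos'])*100
    t=-(yaw-r[2]); t=(t+np.pi)%(2*np.pi)-np.pi
    n=max(np.linalg.norm(d)/4.17,abs(t)/.125)
    print('delta cm',d.round(2),'roll',round(t,3),'rows>=',round(n,1),'pos',s['ee_pos'].round(4),'rpy',r.round(4))
E
python3 - <<'E'
from h import *
delta(.573,-.19,.25,.9)
d=np.load('top.npz'); T=d['T']; c=dict(intrinsics=d['intrinsics'])
K=d['intrinsics']
for u,v in [(346,338),(203,346),(268,344),(360,418)]:
    z=d['depth'][int(v*.64),int(u*.64)]; i,j=int(u*.64),int(v*.64)
    print(u,v,(T@[(i-K[0,2])/K[0,0]*z,-(j-K[1,2])/K[1,1]*z,-z,1]).round(3))
E
```

```text
delta cm [ 47.51 -25.22   4.19] roll -0.555 rows>= 12.9 pos [ 0.2111 -0.5879  0.2916] rpy [-3.1404e+00  1.0000e-04  3.4480e-01]
346 338 [0.5   0.185 0.109 1.   ]
203 346 [0.492 0.433 0.113 1.   ]
268 344 [0.49  0.316 0.129 1.   ]
360 418 [0.366 0.166 0.059 1.   ]
```

>>> {"op": "jog_arm", "data": {
  "plan": "24 -12.6 0 -0.28 9; 24 -12.6 0 -0.28 9; 24 -12.6 0 -0.28 9; 24 -12.6 0 -0.28 9; 24 -12.6 0 -0.28 9; 24 -12.6 0 -0.28 9; 24 -12.6 0 -0.28 9; 24 -12.6 0 -0.28 9"
}}

```text
t: 0.82
ee_pos: [0.399, -0.3832, 0.2923]
tool_rot: [-3.141, -0.003, 0.633]
contact_force: [0.2, 1.2, -0.7]
grip_width: 0.982
grasp_force: 0.0
```

>>> {"op": "jog_arm", "data": {
  "plan": "23.5 -12.6 4 -0.28 4; 23.5 -12.6 4 -0.28 4; 23.5 -12.6 4 -0.28 4; 23.5 -12.6 4 -0.28 4; 23.5 -12.6 4 -0.28 4; 23.5 -12.6 4 -0.28 4; 23.5 -12.6 4 -0.28 4; 23.5 -12.6 4 -0.28 4"
}}

```text
t: 1.48
ee_pos: [0.5131, -0.1435, 0.2515]
tool_rot: [-3.14, -0.002, 0.912]
contact_force: [-0.3, 0.8, 0.2]
grip_width: 0.464
grasp_force: 0.0
```

```bash
python3 - <<'E'
from h import *
delta(.573,-.19,.25,.9)
c,T=cam('wrist'); np.savez('w1.npz',T=T,**{k:c[k] for k in('color','depth','intrinsics')})
print(pix(c,T,[.573,-.19,.05]))
cv2.imwrite('pics/d.png',cv2.resize(c['color'][:,:,::-1],(768,576)))
E
```

```text
delta cm [-0.01  7.58  0.14] roll 0.012 rows>= 1.8 pos [ 0.5131 -0.1435  0.2515] rpy [-3.140e+00 -2.100e-03  9.121e-01]
(np.float64(332.9682947716223), np.float64(183.92624921005543))
```

View pics/d.png

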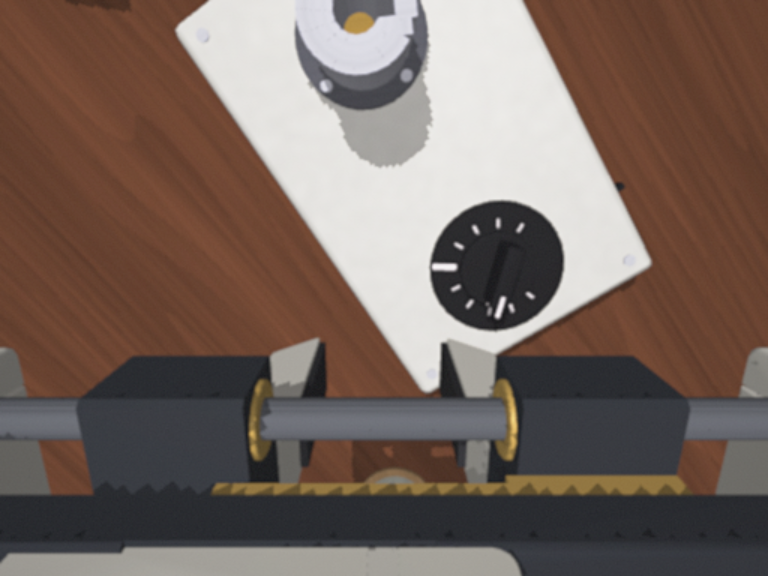

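The wrist view (768x576) shows the dial skirt centred near (497,265). The bar runs from (515,245) to the white pointer at (501,307), and the long mark is at (444,267). The hub is at the top, with its keyway at right (405,22).

```bash
python3 - <<'E'
from h import *
d=np.load('w1.npz'); T=d['T']; im=d['color']; c=dict(intrinsics=d['intrinsics'])
g=cv2.cvtColor(im,cv2.COLOR_RGB2GRAY)
sk=np.zeros_like(g); cv2.circle(sk,(331,177),41,1,-1)
n,l,s,ce=cv2.connectedComponentsWithStats(((g>140)&(sk>0)).astype(np.uint8))
for i in range(1,n): 
    if s[i,4]>8 and s[i,4]<200: print('mark',ce[i].round(1),s[i,4])
dark=((g<70)).astype(np.uint8); cs,_=cv2.findContours(dark[100:222,270:400],cv2.RETR_EXTERNAL,cv2.CHAIN_APPROX_NONE)
k=max(cs,key=cv2.contourArea); (u,v),(a,b),_=cv2.fitEllipse(k); u+=270;v+=100
for z in(.03,.0345): C=ray(c,T,u,v,z); print('skirt',u,v,C.round(4),'diam',(a+b)/2*np.linalg.norm(C-T[:3,3])/308)
crop=im[130:225,280:385][:,:,::-1]
cv2.imwrite('pics/e.png',cv2.resize(crop,(630,570),interpolation=cv2.INTER_CUBIC))
E
```

```text
mark [331.5 148.5] 12
mark [346.5 151.4] 15
mark [316.6 152.7] 15
mark [305.5 163.5] 16
mark [297.2 177.7] 63
mark [303.5 191.5] 16
mark [353.  196.5] 14
mark [333.1 204.4] 52
mark [312.6 202. ] 13
mark [340.5 204.8] 13
skirt 332.24143981933594 176.56688690185547 [ 0.5778 -0.1902  0.03  ] diam 0.09103078376680604
skirt 332.24143981933594 176.56688690185547 [ 0.5775 -0.1887  0.0345] diam 0.08972714032851073
```

View pics/e.png

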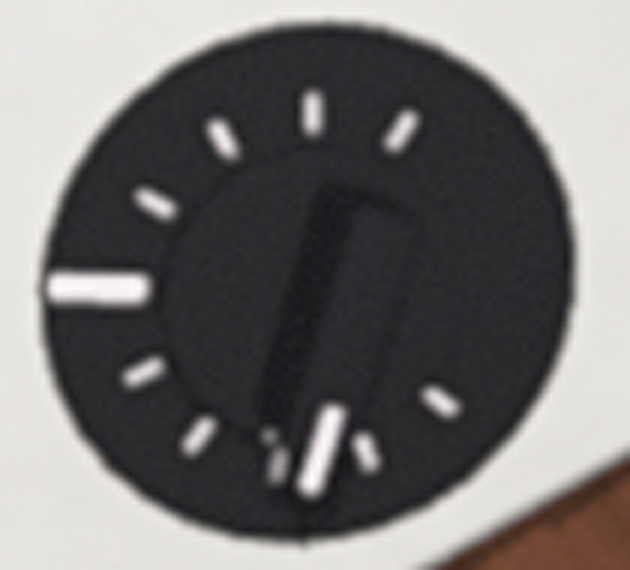

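The crop shows the white pointer from (335,408) to (311,492), and the long mark from (50,286) to (148,290).

```bash
python3 - <<'E'
from h import *
d=np.load('w1.npz'); T=d['T']; c=dict(intrinsics=d['intrinsics'])
f=lambda u,v,z: ray(c,T,280+u/6,130+v/6,z)
a=f(335,408,.0625);b=f(311,492,.0625); L=f(46,286,.031);M=f(150,290,.031)
x,y=(a-b)[:2]; bar=np.arctan2(y,x); x,y=(M-L)[:2]; lm=np.arctan2(y,x)
e1,e2=f(370,190,.0625),f(311,510,.0625)   # bar ends on its midline
C=np.array([.577,-.191])
print('bar yaw',bar,'long yaw',lm,'pointer tip',b,'r',b[:2]-C, 'barmid',(e1+e2)/2)
delta(.577,-.191,.2,bar)
E
```

```text
bar yaw 0.7148892502459078 long yaw -0.6977986326290093 pointer tip [ 0.55592041 -0.20820383  0.0625    ] r [-0.02107959 -0.01720383] barmid [ 0.5723957  -0.19171512  0.0625    ]
delta cm [0.49 7.86 5.16] roll 0.194 rows>= 2.3 pos [ 0.512  -0.1466  0.2517] rpy [-3.1405e+00 -3.0000e-04  9.0930e-01]
```

>>> {"op": "jog_arm", "data": {
  "plan": "0.5 7.9 5 0.1 4; 0.5 7.9 5 0.19 4; 0.5 7.9 5 0.19 4; 0.5 7.9 10 0.19 4; 0.5 7.9 10 0.19 4; 0.5 7.9 10 0.19 4; 0.5 7.9 10 0.19 4"
}}

```text
t: 2.12
ee_pos: [0.5759, -0.1945, 0.1527]
tool_rot: [-3.141, 0.001, 0.714]
contact_force: [0.3, 0.3, 0.2]
grip_width: 0.433
grasp_force: 0.0
```

```bash
python3 - <<'E'
from h import *
delta(.577,-.191,.106,.70)
E
```

```text
delta cm [ 0.32 -0.19  4.67] roll 0.014 rows>= 1.1 pos [ 0.5759 -0.1945  0.1527] rpy [-3.1407e+00  1.0000e-03  7.1410e-01]
```

>>> {"op": "jog_arm", "data": {
  "plan": "0.3 -0.2 2 0.01 4; 0.3 -0.2 3.5 0.01 4; 0.3 -0.2 4.6 0.01 4; 0.3 -0.2 4.6 0.01 4; 0.3 -0.2 4.6 0.01 1; 0.3 -0.2 4.6 0.01 1; 0.3 -0.2 4.6 0.01 1; 0.3 -0.2 4.6 0.01 1",
  "force": 25
}}

```text
t: 2.78
ee_pos: [0.5781, -0.1905, 0.1073]
tool_rot: [3.14, -0.001, 0.705]
contact_force: [0.4, -0.9, -0.1]
grip_width: 0.196
grasp_force: 0.0
```

>>> {"op": "jog_arm", "data": {
  "plan": "0 0 0 0 0.8; 0 0 0 0 0.8; 0 0 0 0 0.8; 0 0 0 0 0.8"
}}

```text
t: 3.12
ee_pos: [0.5776, -0.19, 0.107]
tool_rot: [-3.142, -0.0, 0.705]
contact_force: [-3.2, 1.3, 6.3]
grip_width: 0.126
grasp_force: 25.0
```

>>> {"op": "jog_arm", "data": {
  "plan": "0 0 0 0.1 0.8; 0 0 0 0.2 0.8; 0 0 0 0.3 0.8; 0 0 0 0.4 0.8; 0 0 0 0.5 0.8; 0 0 0 0.6 0.8; 0 0 0 0.7 0.8; 0 0 0 0.7 0.8"
}}

```text
t: 3.78
ee_pos: [0.5781, -0.1914, 0.107]
tool_rot: [3.14, -0.001, -0.001]
contact_force: [-1.4, -4.7, 4.0]
grip_width: 0.132
grasp_force: 25.0
```

>>> {"op": "jog_arm", "data": {
  "plan": "0 0 0 0.1 0.8; 0 0 0 0.2 0.8; 0 0 0 0.3 0.8; 0 0 0 0.4 0.8; 0 0 0 0.5 0.8; 0 0 0 0.6 0.8; 0 0 0 0.69 0.8; 0 0 0 0.69 0.8"
}}

```text
t: 4.45
ee_pos: [0.5776, -0.1927, 0.107]
tool_rot: [3.14, -0.003, -0.689]
contact_force: [-2.1, -6.6, 4.3]
grip_width: 0.126
grasp_force: 25.0
```

>>> {"op": "jog_arm", "data": {
  "plan": "0 0 0 0 0.8; 0 0 0 0 0.8; 0 0 0 0 4; 0 0 0 0 4; 0 0 0 0 4; 0 0 0 0 4; 0 0 -4 0 4; 0 0 -4 0 4"
}}

```text
t: 5.12
ee_pos: [0.5799, -0.1908, 0.1508]
tool_rot: [-3.139, -0.005, -0.684]
contact_force: [1.6, -0.3, 0.0]
grip_width: 0.43
grasp_force: 0.0
```

>>> {"op": "jog_arm", "data": {
  "plan": "-3 -3 -4 0 4; -4 -5 -8 0 4; -4 -7.5 -10 0 4; -4 -7.5 -10 0 4; -4 -7.5 -10 0 4; -4 -7.5 -10 0 4"
}}

```text
t: 5.62
ee_pos: [0.594, -0.1068, 0.246]
tool_rot: [3.141, -0.0, -0.684]
contact_force: [-0.5, -0.1, -0.2]
grip_width: 0.436
grasp_force: 0.0
```

```bash
python3 - <<'E'
from h import *
c,T=cam('wrist'); np.savez('w2.npz',T=T,**{k:c[k] for k in('color','depth','intrinsics')})
print(bot.get_state()['ee_pos'],bot.get_state()['tool_rot'],pix(c,T,[.577,-.191,.031]))
cv2.imwrite('pics/f.png',cv2.resize(c['color'][:,:,::-1],(768,576)))
E
```

```text
[ 0.59318124 -0.1078249   0.24509852] [ 3.14004400e+00  1.00886011e-03 -6.85655102e-01] (np.float64(332.2005490919479), np.float64(139.6904318084926))
```

View pics/f.png

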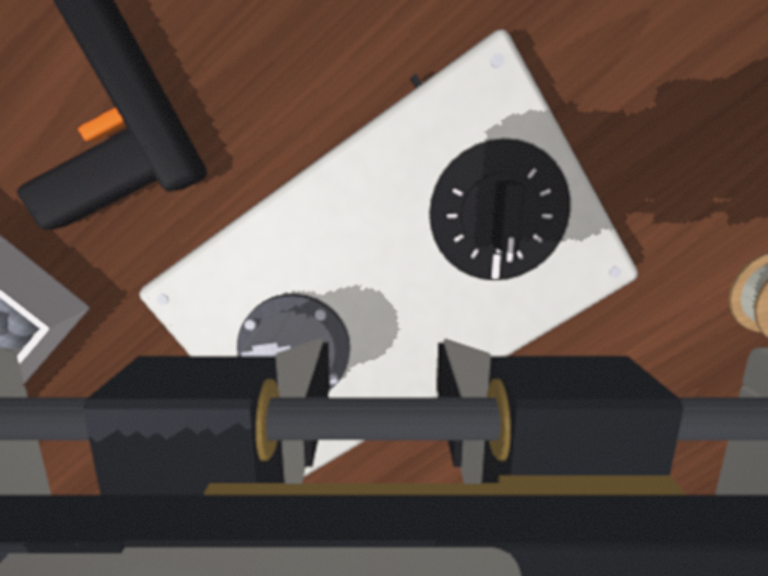

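The dial is centred near (500,210), with the pointer at (511,250) close to the long mark at (496,267). I'll measure this with parallax taken into account.

```bash
python3 - <<'E'
from h import *
from scipy.ndimage import label
d=np.load('w2.npz'); T=d['T']; c=dict(intrinsics=d['intrinsics']); g=cv2.cvtColor(d['color'],cv2.COLOR_RGB2GRAY)
sk=np.zeros_like(g); cv2.circle(sk,(333,140),45,1,-1)
m=((g>120)&(sk>0)).astype(np.uint8); n,l,s,ce=cv2.connectedComponentsWithStats(m)
C=np.array([.577,-.191])
for i in range(1,n):
    if s[i,4]>5:
        v,u=np.nonzero(l==i); 
        for z in(.031,.0625):
            P=np.array([ray(c,T,a,b,z)[:2] for a,b in zip(u,v)]); mu=P.mean(0); w=np.linalg.svd(P-mu,full_matrices=False)[2][0]
            if w@(mu-C)>0: w=-w
            r=C-mu
            print(ce[i].round(1),s[i,4],z,'axis yaw',np.arctan2(w[1],w[0]).round(3),'radial yaw',np.arctan2(r[1],r[0]).round(3),'r',np.linalg.norm(r).round(4))
crop=d['color'][85:195,280:390][:,:,::-1]; cv2.imwrite('pics/g.png',cv2.resize(crop,(594,594),interpolation=cv2.INTER_CUBIC))
E
```

```text
[354.2 114.9] 12 0.031 axis yaw 1.757 radial yaw 1.769 r 0.0308
[354.2 114.9] 12 0.0625 axis yaw 1.757 radial yaw 2.085 r 0.0268
[304.4 127.7] 19 0.031 axis yaw -2.725 radial yaw -2.648 r 0.0303
[304.4 127.7] 19 0.0625 axis yaw -2.725 radial yaw -2.656 r 0.0358
[363.4 127.7] 12 0.031 axis yaw 1.281 radial yaw 1.261 r 0.032
[363.4 127.7] 12 0.0625 axis yaw 1.281 radial yaw 1.528 r 0.0235
[301.  143.6] 21 0.031 axis yaw -2.116 radial yaw -2.131 r 0.0309
[301.  143.6] 21 0.0625 axis yaw -2.116 radial yaw -2.259 r 0.0354
[364.  143.5] 10 0.031 axis yaw 0.873 radial yaw 0.77 r 0.0321
[364.  143.5] 10 0.0625 axis yaw 0.873 radial yaw 0.897 r 0.0207
[305.3 158.2] 18 0.031 axis yaw -1.726 radial yaw -1.632 r 0.0317
[305.3 158.2] 18 0.0625 axis yaw -1.726 radial yaw -1.857 r 0.0336
[358.  158.4] 13 0.031 axis yaw 0.309 radial yaw 0.287 r 0.0331
[358.  158.4] 13 0.0625 axis yaw 0.309 radial yaw 0.218 r 0.0212
[339.7 166.9] 54 0.031 axis yaw -0.662 radial yaw -0.349 r 0.0291
[339.7 166.9] 54 0.0625 axis yaw -0.662 radial yaw -0.649 r 0.0211
[316.  168.6] 19 0.031 axis yaw -1.28 radial yaw -1.143 r 0.0325
[316.  168.6] 19 0.0625 axis yaw -1.28 radial yaw -1.428 r 0.0307
[330.4 175.7] 90 0.031 axis yaw -0.714 radial yaw -0.663 r 0.0366
[330.4 175.7] 90 0.0625 axis yaw -0.714 radial yaw -0.924 r 0.0301
[346.1 169.1] 14 0.031 axis yaw -0.2 radial yaw -0.182 r 0.0338
[346.1 169.1] 14 0.0625 axis yaw -0.2 radial yaw -0.399 r 0.024
[363.  172.8] 13 0.031 axis yaw -1.451 radial yaw 0.106 r 0.0476
[363.  172.8] 13 0.0625 axis yaw -1.451 radial yaw 0.02 r 0.0347
```

View pics/g.png

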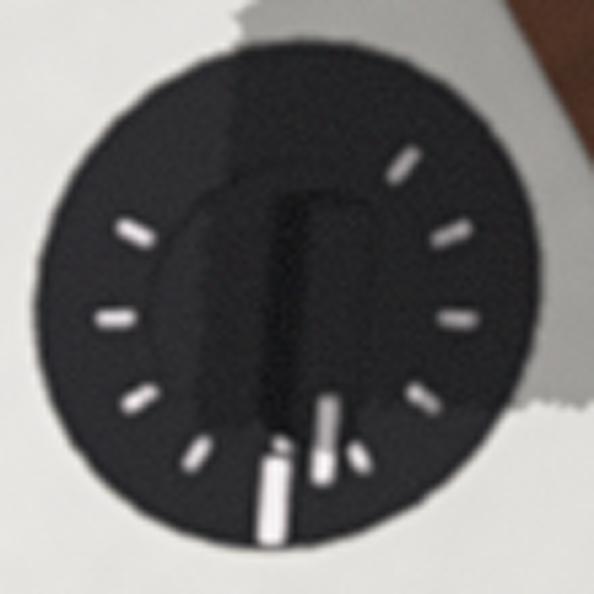

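The pointer axis yaw is about -0.68 and the long mark about -0.68 to -0.71, so the two are parallel and the dial is set. Next is a close look at the hub.

```bash
python3 - <<'E'
from h import *
delta(.532,-.034,.26,.2); print(bot.get_state()['qpos'])
E
```

```text
delta cm [-9.41 -1.84 -1.48] roll -0.886 rows>= 7.1 pos [ 0.5932 -0.1078  0.2451] rpy [ 3.140e+00  1.000e-03 -6.857e-01]
[-0.06335484  0.44261986  0.2188968   1.70108254 -0.10901149  1.01152431
 -2.0632676 ]
```

>>> {"op": "jog_arm", "data": {
  "plan": "-3 -1 -1.5 -0.12 4; -6 -1.8 -1.5 -0.24 4; -9.4 -1.8 -1.5 -0.36 4; -9.4 -1.8 -1.5 -0.48 4; -9.4 -1.8 -1.5 -0.6 4; -9.4 -1.8 -1.5 -0.72 4; -9.4 -1.8 -1.5 -0.84 4; -9.4 -1.8 -1.5 -0.88 4"
}}

```text
t: 6.33
ee_pos: [0.5314, -0.0353, 0.2594]
tool_rot: [-3.142, 0.003, 0.2]
contact_force: [-0.2, -0.7, -0.0]
grip_width: 0.435
grasp_force: 0.0
```

>>> {"op": "jog_arm", "data": {
  "plan": "0 0 0 0 5; 0 0 0 0 5; 0 0 0 0 5"
}}

```text
t: 6.58
ee_pos: [0.5322, -0.0344, 0.2603]
tool_rot: [-3.142, 0.002, 0.191]
contact_force: [0.1, 0.1, 0.4]
grip_width: 0.538
grasp_force: 0.0
```

```bash
python3 - <<'E'
from h import *
c,T=cam('wrist'); np.savez('w3.npz',T=T,**{k:c[k] for k in('color','depth','intrinsics')})
u,v=pix(c,T,[.5905,-.0225,.095]); print(u,v); u0,v0=int(u)-45,max(int(v)-45,0); print(u0,v0)
cv2.imwrite('pics/h.png',cv2.resize(c['color'][v0:v0+90,u0:u0+90,::-1],(540,540),interpolation=cv2.INTER_CUBIC))
d=c['depth']; print(d[v0:v0+90:10,u0:u0+90:10].round(3))
E
```

```text
255.31029628517422 123.01423295888145
210 78
[[0.302 0.303 0.303 0.302 0.295 0.296 0.304 0.305 0.302]
 [0.305 0.305 0.298 0.298 0.245 0.245 0.298 0.299 0.306]
 [0.308 0.301 0.246 0.247 0.246 0.247 0.246 0.247 0.308]
 [0.311 0.304 0.249 0.249 0.249 0.304 0.282 0.248 0.303]
 [0.313 0.251 0.251 0.251 0.29  0.291 0.25  0.251 0.304]
 [0.316 0.253 0.253 0.253 0.295 0.308 0.253 0.253 0.309]
 [0.319 0.311 0.255 0.255 0.256 0.255 0.256 0.256 0.319]
 [0.322 0.323 0.259 0.257 0.258 0.258 0.257 0.315 0.323]
 [0.325 0.325 0.324 0.326 0.262 0.318 0.326 0.325 0.325]]
```

View pics/h.png

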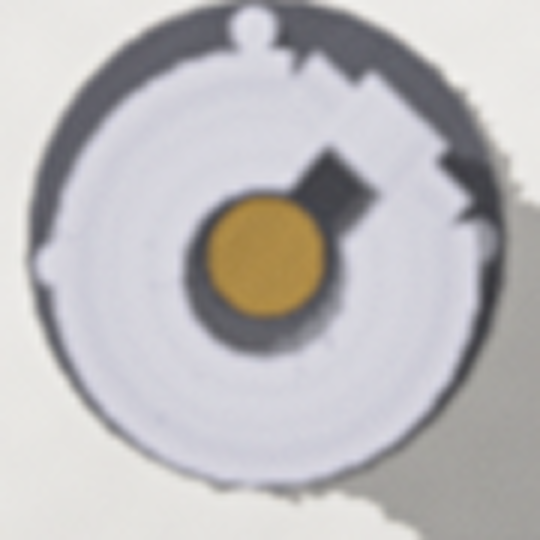

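The crop shows the hub bore centred near (265,272), the brass plug inside it, and the keyway reaching up-right to corners (330,150) and (378,193).

```bash
python3 - <<'E'
from h import *
from scipy.optimize import least_squares
d=np.load('w3.npz'); T=d['T']; K=d['intrinsics']; c=dict(intrinsics=K); D=d['depth']
f=lambda u,v: ray(c,T,210+u/6-.4,78+v/6-.4,.095)[:2]
C=f(265,272); k=(f(330,150)+f(378,193))/2; w=k-C
s1=f(330,150)-f(292,190); s2=f(378,193)-f(342,238)
print('eye bore',C,'key yaw',np.arctan2(w[1],w[0]),np.linalg.norm(w),'sides',np.arctan2(s1[1],s1[0]),np.arctan2(s2[1],s2[0]))
V,U=np.mgrid[78:168,210:300]; z=D[78:168,210:300]
P=np.stack([(U-K[0,2])/K[0,0]*z,-(V-K[1,2])/K[1,1]*z,-z,np.ones_like(z)],-1)@T.T
top=(abs(P[...,2]-.095)<.006); q=P[top][:,:2]
print('top z',np.median(P[top][:,2]))
m=top.astype(np.uint8)
cs,_=cv2.findContours(m,cv2.RETR_EXTERNAL,cv2.CHAIN_APPROX_NONE); o=max(cs,key=cv2.contourArea)[:,0]
Q=np.array([ray(c,T,210+a,78+b,.095)[:2] for a,b in o],np.float32); print('outer circ',cv2.minEnclosingCircle(Q))
h=least_squares(lambda p:np.hypot(*(Q-p[:2]).T)-p[2],[.59,-.022,.029],loss='soft_l1',f_scale=.0005).x; print('fit',h)
hole=((1-m)*(cv2.drawContours(np.zeros_like(m),[o.reshape(-1,1,2)],-1,1,-1))).astype(bool)
cs,_=cv2.findContours(hole.astype(np.uint8),cv2.RETR_EXTERNAL,cv2.CHAIN_APPROX_NONE); k=max(cs,key=cv2.contourArea)[:,0]
H=np.array([ray(c,T,210+a,78+b,.095)[:2] for a,b in k])
g=least_squares(lambda p:np.hypot(*(H-p[:2]).T)-.0112,h[:2],loss='cauchy',f_scale=.0003).x
r=np.hypot(*(H-g).T); t=H[r>.0155]-g; print('bore fit',g,'tip yaw',np.arctan2(*t.mean(0)[::-1]),r.max())
delta(.489,.315,.25,.2)
E
```

```text
eye bore [ 0.59032346 -0.02124937] key yaw -0.5461971305977745 0.01779309805575634 sides -0.5844124997454607 -0.490693855110058
top z 0.09490121211390051
outer circ ((0.590457558631897, -0.020824888721108437), 0.029357222840189934)
fit [ 0.59011451 -0.02070699  0.02860707]
bore fit [ 0.5911563  -0.02092288] tip yaw -0.533923405314427 0.017996746104549457
delta cm [  2.42 -35.1    1.05] roll -0.008 rows>= 8.4 pos [ 0.5323 -0.0342  0.2605] rpy [3.1416e+00 1.3000e-03 1.9220e-01]
```

```bash
python3 - <<'E'
from h import *
delta(.43,.303,.27,.2)
E
```

```text
delta cm [ -3.61 -35.05  -0.94] roll -0.008 rows>= 8.5 pos [ 0.5323 -0.0342  0.2605] rpy [3.1416e+00 1.3000e-03 1.9220e-01]
```

>>> {"op": "jog_arm", "data": {
  "plan": "-3.6 -35 -1 0 5; -3.6 -35 -1 0 5; -3.6 -35 -1 0 5; -3.6 -35 -1 0 5; -3.6 -35 -1 0 5; -3.6 -35 -1 0 5; -3.6 -35 -1 0 5; -3.6 -35 -1 0 5"
}}

```text
t: 7.3
ee_pos: [0.4342, 0.2867, 0.2707]
tool_rot: [3.141, -0.0, 0.193]
contact_force: [0.9, 1.0, -0.2]
grip_width: 0.546
grasp_force: 0.0
```

```bash
python3 - <<'E'
from h import *
delta(.43,.303,.27,.2)
E
```

```text
delta cm [-0.1  -1.68  0.07] roll -0.007 rows>= 0.4 pos [0.4342 0.2867 0.2707] rpy [ 3.1415e+00 -2.0000e-04  1.9330e-01]
```

>>> {"op": "jog_arm", "data": {
  "plan": "-0.1 -1.7 0 0 5; -0.1 -1.7 0 0 5; -0.1 -1.7 0 0 5; -0.1 -1.7 0 0 5"
}}

```text
t: 7.63
ee_pos: [0.4313, 0.3003, 0.2704]
tool_rot: [3.14, 0.0, 0.193]
contact_force: [0.7, -0.1, -0.1]
grip_width: 0.546
grasp_force: 0.0
```

```bash
python3 - <<'E'
from h import *
c,T=cam('wrist'); np.savez('w4.npz',T=T,**{k:c[k] for k in('color','depth','intrinsics')})
K=c['intrinsics']; D=c['depth']
V,U=np.mgrid[0:384,0:512]; P=np.stack([(U-K[0,2])/K[0,0]*D,-(V-K[1,2])/K[1,1]*D,-D,np.ones_like(D)],-1)@T.T
near=(np.hypot(P[...,0]-.489,P[...,1]-.315)<.07)&(V<220)
for n,z in(('handle',.131),('disc',.087),('stand',.075)):
    m=near&(abs(P[...,2]-z)<.004); print(n,m.sum(),np.median(P[m][:,2]),cv2.minAreaRect(P[m][:,:2].astype(np.float32)), cv2.minEnclosingCircle(P[m][:,:2].astype(np.float32)))
u,v=pix(c,T,[.489,.315,.1]); u0,v0=int(u)-60,max(int(v)-60,0); print(u0,v0)
cv2.imwrite('pics/i.png',cv2.resize(c['color'][v0:v0+120,u0:u0+120,::-1],(540,540),interpolation=cv2.INTER_CUBIC))
E
```

```text
handle 1929 0.13080030275799032 ((0.4905858337879181, 0.320833295583725), (0.043899260461330414, 0.024012133479118347), 8.189594268798828) ((0.4906144440174103, 0.32082414627075195), 0.02368507906794548)
disc 3418 0.08695680423553512 ((0.49048033356666565, 0.32061001658439636), (0.07076165825128555, 0.07031206786632538), 10.929617881774902) ((0.4906773865222931, 0.32078686356544495), 0.03593644127249718)
stand 7035 0.07496520626499187 ((0.4905334711074829, 0.32083767652511597), (0.1002749428153038, 0.10025276988744736), 11.51179027557373) ((0.49071386456489563, 0.31943804025650024), 0.06887903809547424)
191 63
```

View pics/i.png

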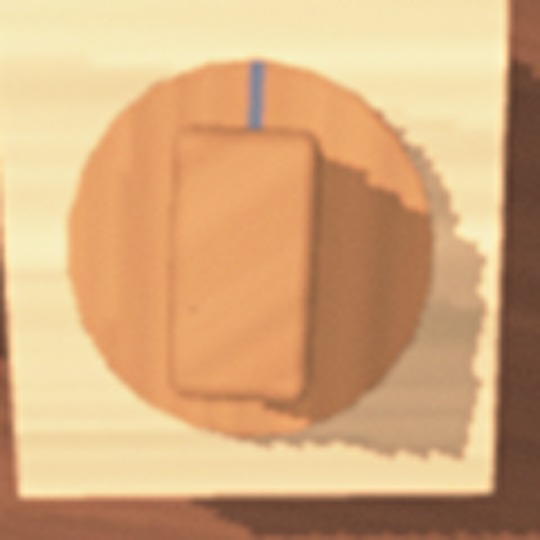

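The brown carrier's disc is centred at about (250,250), with the key line at (257,95) pointing along tool +x. The handle is measured at (0.4906, 0.3208), yaw 0.143.

```bash
python3 - <<'E'
from h import *
delta(.4906,.3208,.158,.143)
E
```

```text
delta cm [ 6.2  -0.94 11.24] roll 0.049 rows>= 3.1 pos [0.4315 0.2999 0.2704] rpy [3.1404e+00 3.0000e-04 1.9210e-01]
```

>>> {"op": "jog_arm", "data": {
  "plan": "3 -0.5 0 0.05 5; 6.2 -0.9 0 0.05 5; 6.2 -0.9 3 0.05 5; 6.2 -0.9 6 0.05 5; 6.2 -0.9 6 0.05 5; 6.2 -0.9 6 0.05 5"
}}

```text
t: 8.18
ee_pos: [0.4898, 0.3204, 0.2097]
tool_rot: [3.139, 0.003, 0.142]
contact_force: [-0.6, -0.1, 0.3]
grip_width: 0.545
grasp_force: 0.0
```

```bash
python3 - <<'E'
from h import *
delta(.4906,.3208,.158,.143)
E
```

```text
delta cm [ 0.1  -0.04  5.17] roll -0.001 rows>= 1.2 pos [0.4898 0.3204 0.2097] rpy [3.1392 0.0032 0.1425]
```

>>> {"op": "jog_arm", "data": {
  "plan": "0 0 2 0 5; 0 0 4 0 5; 0 0 5.2 0 5; 0 0 5.2 0 5; 0 0 5.2 0 2; 0 0 5.2 0 2; 0 0 5.2 0 2; 0 0 5.2 0 2",
  "force": 40
}}

```text
t: 8.85
ee_pos: [0.4906, 0.3225, 0.1601]
tool_rot: [-3.141, -0.002, 0.145]
contact_force: [-0.1, -3.3, 2.7]
grip_width: 0.303
grasp_force: 1.5
```

>>> {"op": "jog_arm", "data": {
  "plan": "0 0 0 0 1.8; 0 0 0 0 1.8; 0 0 0 0 1.8; 0 0 0 0 1.8"
}}

```text
t: 9.18
ee_pos: [0.4906, 0.322, 0.1598]
tool_rot: [3.141, -0.001, 0.144]
contact_force: [-0.4, -3.5, 7.4]
grip_width: 0.257
grasp_force: 40.0
```

>>> {"op": "jog_arm", "data": {
  "plan": "0 0 -1.5 0 1.8; 0 0 -3 0 1.8; 0 0 -5 0 1.8; 0 0 -7 0 1.8; 0 0 -9 0 1.8; 0 0 -11 0 1.8; 0 0 -11.5 0 1.8; 0 0 -11.5 0 1.8"
}}

```text
t: 9.85
ee_pos: [0.4904, 0.3229, 0.2751]
tool_rot: [-3.14, -0.003, 0.145]
contact_force: [-0.8, 0.1, -2.8]
grip_width: 0.261
grasp_force: 40.0
```

```bash
python3 - <<'E'
from h import *
s=bot.get_state(); print(s['contact_force'],s['moment'],s['grip_width'])
delta(.5905,-.021,.275,-.54)
E
```

```text
[-0.75893464  0.09533174 -2.80882602] [ 0.02120036 -0.01378813 -0.0423509 ] 0.26103588573024716
delta cm [ 4.940e+00  3.548e+01 -3.000e-02] roll 0.685 rows>= 8.6 pos [0.4904 0.3229 0.2751] rpy [-3.1401e+00 -2.6000e-03  1.4480e-01]
```

>>> {"op": "jog_arm", "data": {
  "plan": "0.3 2 0 0.08 1.8; 0.9 6 0 0.16 1.8; 1.4 10 0 0.25 1.8; 2 14 0 0.34 1.8; 2.5 18 0 0.42 1.8; 3 22 0 0.51 1.8; 3.6 26 0 0.6 1.8; 4.1 29 0 0.68 1.8"
}}

```text
t: 10.52
ee_pos: [0.5721, 0.0371, 0.2721]
tool_rot: [3.139, 0.001, -0.543]
contact_force: [1.5, -0.8, -3.0]
grip_width: 0.258
grasp_force: 40.0
```

```bash
python3 - <<'E'
from h import *
delta(.5905,-.021,.275,-.54)
E
```

```text
delta cm [ 4.58  4.03 -0.28] roll -0.003 rows>= 1.5 pos [0.5721 0.0371 0.2721] rpy [ 3.1389e+00  7.0000e-04 -5.4270e-01]
```

>>> {"op": "jog_arm", "data": {
  "plan": "2 2 0 0 1.8; 4 3.6 0 0 1.8; 4.3 3.8 0 0 1.8; 4.3 3.8 0 0 1.8; 4.3 3.8 0 0 1.8; 4.3 3.8 0 0 1.8"
}}

```text
t: 11.02
ee_pos: [0.5893, -0.0115, 0.2728]
tool_rot: [3.141, 0.002, -0.533]
contact_force: [-1.0, 0.1, -2.8]
grip_width: 0.26
grasp_force: 40.0
```

```bash
python3 - <<'E'
from h import *
delta(.5905,-.021,.275,-.54)
c,T=cam('wrist')
# carrier disc centre vs tool: depth at disc top plane
K=c['intrinsics']; D=c['depth']; s=bot.get_state()
V,U=np.mgrid[0:384,0:512]; P=np.stack([(U-K[0,2])/K[0,0]*D,-(V-K[1,2])/K[1,1]*D,-D,np.ones_like(D)],-1)@T.T
z=s['ee_pos'][2]-.0848+.012
im=c['color'][:,:,::-1].copy()
cv2.imwrite('pics/j.png',im)
E
```

```text
delta cm [ 0.58  0.76 -0.22] roll 0.007 rows>= 0.2 pos [ 0.5893 -0.0115  0.2728] rpy [ 3.1414e+00  1.8000e-03 -5.3320e-01]
```

View pics/j.png

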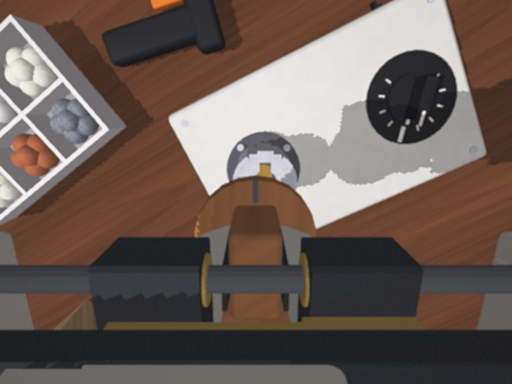

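The carrier hangs upright in the gripper with its key line at (256,190), pointing straight ahead along tool +x. The hub and keyway lie below it. I'll centre it over the hub now.

```bash
python3 - <<'E'
from h import *
delta(.5902,-.0215,.24,-.54)
E
```

```text
delta cm [0.58 0.83 3.31] roll 0.007 rows>= 0.8 pos [ 0.5895 -0.0115  0.2731] rpy [ 3.1416e+00  1.3000e-03 -5.3290e-01]
```

>>> {"op": "jog_arm", "data": {
  "plan": "0.3 0.4 0 0 1.8; 0.6 0.8 0 0 1.8; 0.6 0.8 1 0 1.8; 0.6 0.8 2.5 0 1.8; 0.6 0.8 3 0 1.8; 0.6 0.8 3 0 1.8; 0.6 0.8 3 0 1.8; 0.6 0.8 3 0 1.8"
}}

```text
t: 11.73
ee_pos: [0.5913, -0.0232, 0.2441]
tool_rot: [-3.141, -0.001, -0.535]
contact_force: [-0.1, 1.2, -2.6]
grip_width: 0.26
grasp_force: 40.0
```

```bash
python3 - <<'E'
from h import *
delta(.5902,-.0215,.227,-.54)
E
```

```text
delta cm [-0.18 -0.08  1.71] roll 0.005 rows>= 0.4 pos [ 0.5913 -0.0232  0.2441] rpy [-3.1413e+00 -5.0000e-04 -5.3520e-01]
```

>>> {"op": "jog_arm", "data": {
  "plan": "-0.18 -0.1 0 0 1.8; -0.18 -0.1 0.4 0 1.8; -0.18 -0.1 0.8 0 1.8; -0.18 -0.1 1.2 0 1.8; -0.18 -0.1 1.5 0 1.8; -0.18 -0.1 1.7 0 1.8; -0.18 -0.1 1.7 0 1.8"
}}

```text
t: 12.32
ee_pos: [0.5899, -0.0215, 0.2261]
tool_rot: [3.141, 0.001, -0.535]
contact_force: [0.3, 0.2, -2.0]
grip_width: 0.255
grasp_force: 40.0
```

>>> {"op": "jog_arm", "data": {
  "plan": "0 0 0.4 0 1.8; 0 0 0.8 0 1.8; 0 0 1.1 0 1.8; 0 0 1.2 0 1.8; 0 0 1.2 0 1.8"
}}

```text
t: 12.73
ee_pos: [0.5899, -0.0215, 0.2143]
tool_rot: [3.141, 0.0, -0.535]
contact_force: [0.5, 1.1, -1.7]
grip_width: 0.261
grasp_force: 40.0
```

>>> {"op": "jog_arm", "data": {
  "plan": "0 0 0.2 0 1.8; 0 0 0.4 0 1.8; 0 0 0.6 0 1.8; 0 0 0.8 0 1.8; 0 0 0.8 0 1.8"
}}

```text
t: 13.15
ee_pos: [0.5899, -0.0215, 0.2063]
tool_rot: [3.141, 0.0, -0.535]
contact_force: [-0.7, -0.2, -2.5]
grip_width: 0.26
grasp_force: 40.0
```

>>> {"op": "jog_arm", "data": {
  "plan": "0 0 0.3 0 1.8; 0 0 0.6 0 1.8; 0 0 0.9 0 1.8; 0 0 1.1 0 1.8; 0 0 1.1 0 1.8",
  "force": 60
}}

```text
t: 13.57
ee_pos: [0.5899, -0.0215, 0.1951]
tool_rot: [3.141, 0.0, -0.535]
contact_force: [0.5, -0.3, -2.7]
grip_width: 0.258
grasp_force: 60.0
```

>>> {"op": "jog_arm", "data": {
  "plan": "0 0 0.3 0 1.8; 0 0 0.6 0 1.8; 0 0 0.9 0 1.8; 0 0 1.1 0 1.8; 0 0 1.3 0 1.8; 0 0 1.3 0 1.8"
}}

```text
t: 14.07
ee_pos: [0.5903, -0.0215, 0.1828]
tool_rot: [-3.141, -0.001, -0.535]
contact_force: [-1.3, 0.3, 6.4]
grip_width: 0.259
grasp_force: 60.0
```

>>> {"op": "jog_arm", "data": {
  "plan": "0 0 0.1 0 1.8; 0 0 0.2 0 1.8; 0 0 0.3 0 1.8; 0 0 0.35 0 1.8; 0 0 0.35 0 1.8; 0 0 0.35 0 1.8"
}}

```text
t: 14.57
ee_pos: [0.5903, -0.0215, 0.1798]
tool_rot: [-3.141, -0.001, -0.535]
contact_force: [-1.8, -0.1, 8.4]
grip_width: 0.258
grasp_force: 60.0
```

>>> {"op": "jog_arm", "data": {
  "plan": "0 0 0.1 0 1.8; 0 0 0.15 0 1.8; 0 0 0.2 0 1.8; 0 0 0.2 0 1.8; 0 0 0.2 0 1.8; 0 0 0.2 0 1.8"
}}

```text
t: 15.07
ee_pos: [0.5902, -0.0216, 0.1797]
tool_rot: [-3.14, -0.001, -0.536]
contact_force: [-9.9, 0.2, 28.7]
grip_width: 0.26
grasp_force: 60.0
```

>>> {"op": "jog_arm", "data": {
  "plan": "0 0 -0.03 0 1.8; 0 0 -0.03 0 1.8; 0 0 -0.03 0 1.8; 0 0 -0.03 0 1.8; 0 0 -0.03 0 1.8; 0 0 -0.03 0 1.8; 0 0 -0.03 0 1.8; 0 0 -0.03 0 1.8"
}}

```text
t: 15.73
ee_pos: [0.5902, -0.0215, 0.1797]
tool_rot: [-3.141, -0.001, -0.535]
contact_force: [-9.3, 0.8, 25.5]
grip_width: 0.258
grasp_force: 60.0
```

```bash
python3 - <<'E'
from h import *
c,T=cam('wrist'); K=c['intrinsics']; D=c['depth']
V,U=np.mgrid[0:384,0:512]; P=np.stack([(U-K[0,2])/K[0,0]*D,-(V-K[1,2])/K[1,1]*D,-D,np.ones_like(D)],-1)@T.T
h=cv2.cvtColor(c['color'],cv2.COLOR_RGB2HSV)
m=(np.hypot(P[...,0]-.5902,P[...,1]+.0215)<.035)&(h[...,1]>90)&(P[...,2]<.125)&(P[...,2]>.085)
print('disc top z (want .107)',m.sum(),np.percentile(P[m][:,2],[10,50,90]))
s=bot.get_state(); print(s['ee_pos'],s['contact_force'],s['grasp_force'],s['t'])
E
```

```text
disc top z (want .107) 3932 [0.10598924 0.10698267 0.11029804]
[ 0.59021997 -0.02151048  0.17976795] [-8.5665521  -0.74973304 24.73200401] 60.01001000404358 15.7833
```

The disc top is at 107 mm, so it sits on the hub, and the press is steady at about 25 N.

```bash
python3 -c "
from rig import bot
print(bot.hand_in())"
```

```text
the job is handed in; nothing more can be done
None
```

The job is handed in: the dial pointer measures within about 0.05 rad of the long mark, and the carrier is keyed and fully home on the hub (disc top measured at 107 mm), still gripped and pressed down with about 25 N.

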